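# Square a controller board in the corner jig

### The job

Slide the tall circuit board up out of the slotted rack, gripping it by its top edge, and stand it upright on the plywood base of the corner jig, with one face flat against the long aluminium fence and one side edge against the short stop. Keep the grip and finish while pressing it gently, with several newtons, against fence and stop at the same time, so that it can be screwed down. Leave the two small boards in the rack and everything else as it is.

Things in the scene. Friction and masses are not known exactly. Their poses are not given: they have to be found in the camera images.
- main_board: the tall circuit board in a black rim, standing upright in one of the three slots (any of them): 8 mm thick (its x), 100 mm wide (its y), 110 mm high (its z), rigid, flat on both faces, alike both ways round, about 0.12 kg. Origin: middle of its lower edge.
- small_board_a: a smaller board of the same make in another slot, 8 x 70 x 62 mm (x thickness, y width, z height); stays in the rack. Origin: middle of its lower edge.
- small_board_b: a second smaller board like small_board_a, in the remaining slot; stays in the rack.
- rack: fixed white plastic rack, 136 x 90 mm in plan (its x, y), 55 mm high, origin at the centre of its underside. Three slots at x = -45, 0, +45 mm, each a 10.5 mm gap between two upright 5 mm walls, open upward and at both ends (y); slot floor 10 mm above the table, so 45 mm of each board is in its slot.
- jig: fixed corner jig: plywood base 110 x 160 x 10 mm (x, y, z), origin at the centre of its underside. It carries the fence along its -x side and the stop at its +y side, which leave the base free towards its +x and -y.
- fence: long aluminium fence on the jig, 12 x 138 x 60 mm (x, y, z), top 70 mm above the table, axes as the jig's, origin at the centre of its underside, on top of the base. The board's face goes against its face that looks to +x (6 mm from its origin).
- stop: short aluminium stop on the jig, 70 x 12 x 60 mm (x, y, z), at right angles to the fence, top 70 mm above the table, axes as the jig's, origin at the centre of its underside. The board's side edge goes against its face that looks to -y (6 mm from its origin).
- corner (a point): the inside corner of the jig where fence face, stop face and top of the base meet, 10 mm above the table; axes as the jig's. The board goes to the +x, -y side of it: seated, its origin lies 4 mm in +x and 50 mm in -y from here.
- wheel: loose toy wheel lying flat, 52 mm across, 22 mm high; leave it alone
- gear: loose grey gear lying flat, 50 mm across, 12 mm high, with an 18 mm high hub; leave it alone
- motor: loose white motor, 67 x 36 x 30 mm; leave it alone
- driver: loose screwdriver lying on the table; leave it alone
Not all that is in view belongs to the job. Leave any red look-alike of the main_board alone.

How it is judged:
By the outcome, as a careful person would: the job done as asked, in the order asked, and still so for the second after the job is handed in, while the arm keeps its last pose, push and grip.
It also fails if it takes over 42 s, if anything falls off the work surface, if the arm or the gripper's body presses on something with over 40 N, if the wrist force passes 120 N, or if a joint passes its speed limit or range.

### The arm

A 6-joint arm with a two-finger parallel gripper is mounted at the origin on the work surface. World frame = base frame: x ahead of the robot, y to its left, z up, the work surface at z = 0. Lengths are in m, angles in rad, forces in N, time in s.
With the tool pointing down it reaches from about 0.225 to 0.875 m from the base axis. Payload 3.4 kg.
Tool frame: the origin (TCP) lies between the finger pads; the fingertips stand 11 mm ahead of it and the grasp point (between the pads) lies 8 mm behind it; z points along the fingers, y is the direction in which the jaws open and shut (so a half turn about z gives the same grasp; the last joint's range is limited). The gripper opens to 85 mm and grips with 20 to 120 N. Pads are 22 mm wide; open, the fingers measure 114 mm over their backs; the gripper's body (76 mm by 85 mm) begins 54 mm behind the grasp point. The pads swing forward as they close: fully open they stand 13 mm farther back than shut.
Start: joints at [-1.327, 0.276, 1.505, -0, 1.361, -0.121], TCP at [0.205, -0.537, 0.242] pointing down, gripper open.
Joint ranges: [-2.89, 2.89], [-0.75, 2.08], [0.22, 2.7], [-1.18, 4.32], [0.11, 2.71], [-2.7, 2.7]. Speed limits (rad/s): [2.57, 2.57, 3.14, 3.14, 3.14, 3.14].

### API

Orientations are given as a unit quaternion [w, x, y, z].
In Python, from rig import manip gives the robot as it stands. The module is installed in compiled form; this text tells all that it offers.
- The arm moves only by the tool move_arm, never from a script. Its argument "series" is a list that holds one entry, the list of rows, each a list of 7 numbers: the shift along the world's x, y, z in m, then the turn, a rotation vector about the world's x, y, z in rad, then the finger opening in m, from 0 to 0.0854. A call has 1 to 20 rows; each row shifts and turns the commanded pose from where the row before left it; what a row does not reach is not made up. A row lasts 1/12 s, in which the tool goes at most 41.7 mm and 7.16 degrees, less where a joint would pass 70% of its speed; a pose out of reach is approached as far as the arm can. A call with a gripper value outside its range is refused whole. The fingers move at their own pace and stop on an object; "newtons" is the grip in N (left out, the last holds). Time passes only in rows, so rows that do not move let the fingers close. It gives the time, the measured TCP pose, the force and the opening at its end, in the units of the state.
- manip.get_state(): the state, without advancing time (a new reading comes with each control period).
- manip.get_image(name): name is "side" or "top"; returns a dict with "color" (400x640x3 uint8, red, green, blue), "fx", "fy", "cx", "cy" (pixels), "R" (3x3) and "t" (3): a world point X has camera coordinates R X + t. Camera axes: x right, y down, z forward; pixel columns grow to the right and rows downward; lengths in m; the calibration is good to about 2 mm. A picture is of the moment at which its call begins. There is no depth.
- manip.sign_off(): hands the job in, once; it reports no verdict.
The state is a dict: "clock": time; "qpos": joint angles; "qd": joint speeds; "effort": joint torques, N m; "position": TCP position; "ee_rot": TCP orientation; "contact_force": force on the tool from outside, world axes, zero at the start; "moment": the same for the moment, N m; "width": finger opening in m.
Only numpy, scipy, OpenCV 4.12 (cv2) and the standard library are available. Lean on these libraries where they do the work, as an engineer would, in place of code of your own. Each camera call takes 0.05 s, during which the arm holds its last target.

## Working session

There is one attempt and no reset: what is moved stays moved. The work goes in short steps, Python scripts to look and compute and a tool call to move; the robot and the scene stay as the last step left them, time stands still between calls to the robot, and variables do not carry over. Pictures are saved under pics/ and viewed, and the job is handed in when it is done.

Besides the shell and the picture viewer there is one more tool, called after ">>>" as a command line: name --argument value ..., lists and objects as JSON in quotes. move_arm: Moves the arm, as the interface text tells. Its arguments: {"type":"object","properties":{"series":{"type":"array"},"newtons":{"type":"number"}},"required":["series"]}

```bash
mkdir -p pics; python3 - <<'E'
from rig import manip
import cv2,pickle
s=manip.get_state();print({k:s[k] for k in s})
d={}
for n in("side","top"):
    im=manip.get_image(n);d[n]=im
    cv2.imwrite(f"pics/{n}0.png",im["color"][:,:,::-1])
    print(n,im["fx"],im["fy"],im["cx"],im["cy"],im["R"],im["t"])
pickle.dump(d,open("im0.pkl","wb"))
E
```

```text
{'clock': 0.0, 'qpos': array([-1.32697723e+00,  2.76609137e-01,  1.50615695e+00, -1.73307013e-07,
        1.36067370e+00, -1.21016231e-01]), 'qd': array([ 0.00098501, -0.00103809, -0.00067729, -0.00047949,  0.00114268,
        0.00047309]), 'effort': array([-1.95561108e-03, -4.16784847e+01, -2.45806342e+01, -3.38315822e-04,
        1.11439734e-02,  1.01265402e-05]), 'position': array([ 0.2050196 , -0.53666183,  0.24142213]), 'ee_rot': array([-9.21821859e-04,  9.83407562e-01,  1.81407592e-01, -5.67573122e-05]), 'contact_force': array([-0.30617309, -0.19511858,  0.09391775]), 'moment': array([ 0.00516686, -0.03931639,  0.00103725]), 'width': 0.0853233893160888}
side 418.78448063728894 418.78448063728894 314.16398984558225 195.9840503842458 [[ 0.93522363 -0.35398734 -0.00705175]
 [-0.2690598  -0.69761965 -0.66402835]
 [ 0.23013819  0.62291235 -0.74767414]] [-0.54746542  0.17255514  0.80224288]
top 428.86920879612984 428.86920879612984 320.83467887756007 192.84351891033248 [[ 0.00358747 -0.99996347 -0.00775786]
 [-0.98924915 -0.00241464 -0.14622   ]
 [ 0.14619593  0.00819902 -0.98922168]] [-0.0078287   0.58812804  0.87988687]
```

View pics/side0.png

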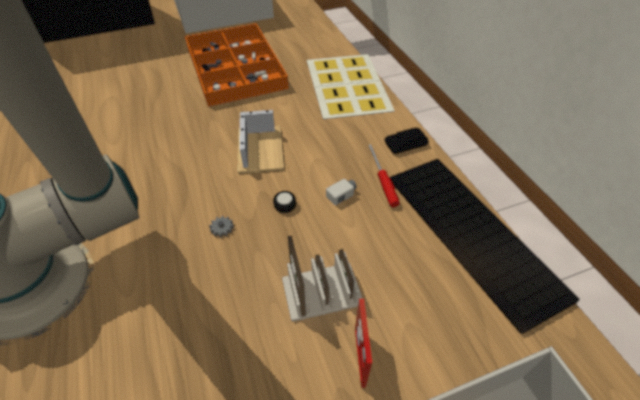

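View pics/top0.png

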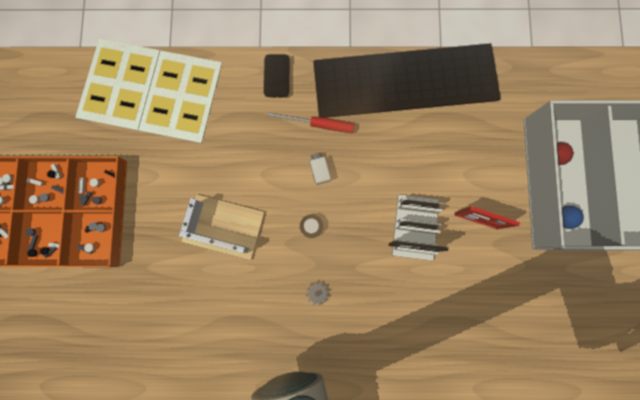

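Candidates for the main board, in the top view: (418,247), tallest and in a black rim; the small boards at (420,203) and (418,224); and the red look-alike at (487,217). In the side view the tall one is at (296,275). Next I'll check it in enlarged crops.

```bash
python3 - <<'E'
import cv2,pickle
d=pickle.load(open("im0.pkl","rb"))
def crop(n,x,y,w,h,s,f):
    c=d[n]["color"][y:y+h,x:x+w,::-1]
    cv2.imwrite(f,cv2.resize(c,None,fx=s,fy=s,interpolation=cv2.INTER_CUBIC))
crop("top",380,185,80,80,7,"pics/c_rack_top.png")
crop("top",170,185,110,80,7,"pics/c_jig_top.png")
crop("side",270,225,110,100,6,"pics/c_rack_side.png")
crop("side",225,100,70,80,7,"pics/c_jig_side.png")
E
```

```text
(no output)
```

View pics/c_rack_top.png

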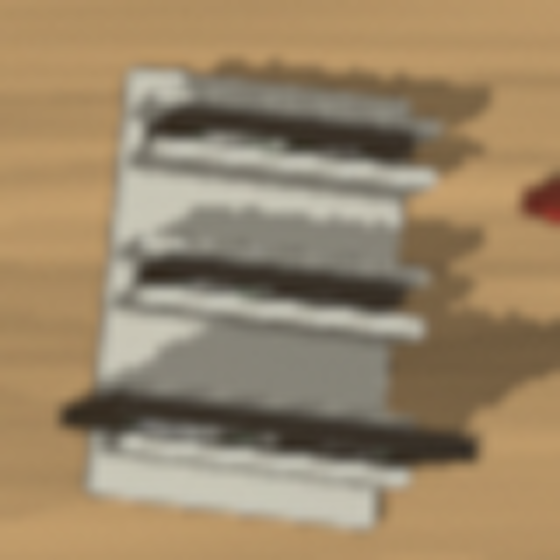

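View pics/c_jig_top.png

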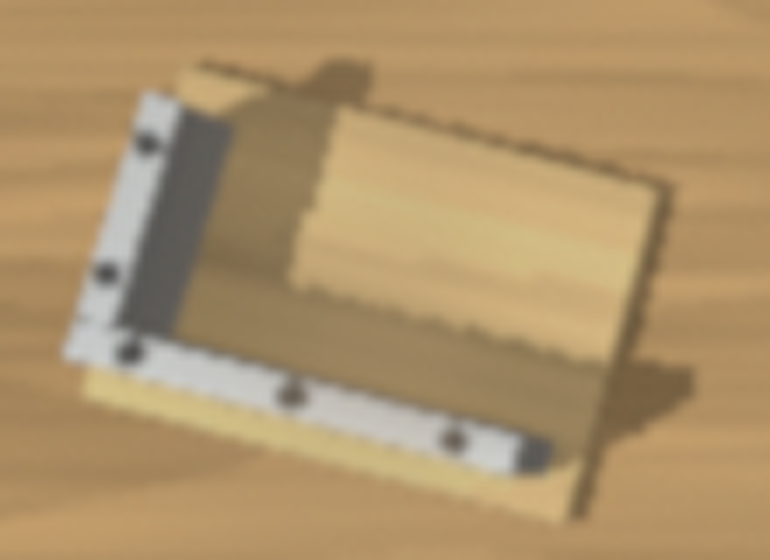

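View pics/c_rack_side.png

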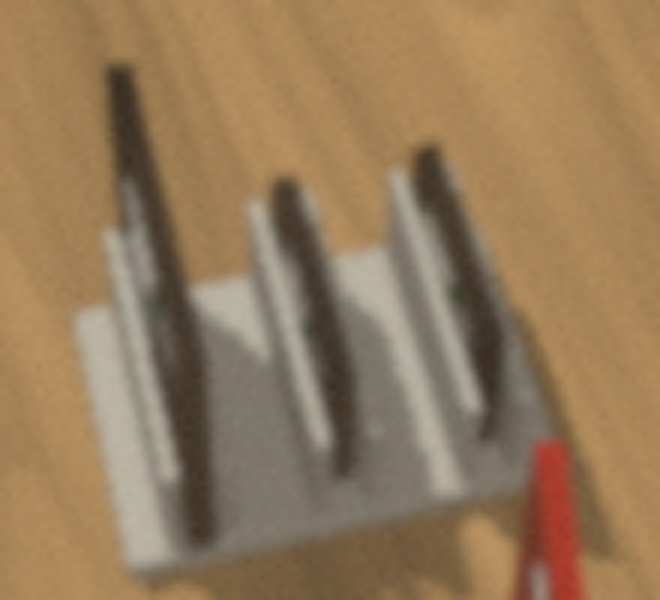

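View pics/c_jig_side.png

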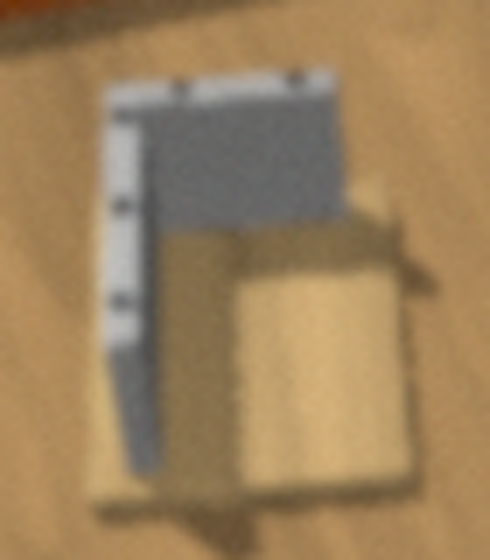

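```bash
cat >h.py <<'E'
import numpy as np,cv2,pickle
from scipy.optimize import least_squares
CR={"rt":("top",380,185,7),"jt":("top",170,185,7),"rs":("side",270,225,6),"js":("side",225,100,7)}
d=pickle.load(open("im0.pkl","rb"))
def proj(n,X,im=None):
    c=(im or d)[n]; P=np.atleast_2d(X)@c["R"].T+c["t"]
    return np.c_[c["fx"]*P[:,0]/P[:,2]+c["cx"],c["fy"]*P[:,1]/P[:,2]+c["cy"]]
def unc(k,u,v):
    n,x,y,s=CR[k]; return n,x+(u+.5)/s-.5,y+(v+.5)/s-.5
def world(p,L):
    L=np.atleast_2d(np.array(L,float)); c,s=np.cos(p[2]),np.sin(p[2])
    return np.c_[p[0]+c*L[:,0]-s*L[:,1],p[1]+s*L[:,0]+c*L[:,1],L[:,2]]
def fit(obs,p0):
    def r(p):
        o=[]
        for k,uv,L in obs:
            n,u,v=unc(k,*uv); q=proj(n,world(p,np.array(L)/1000))[0]; o+=[q[0]-u,q[1]-v]
        return o
    s=least_squares(r,p0,loss="soft_l1"); return s.x,np.array(r(s.x)).reshape(-1,2)
E
cat >fit.py <<'E'
from h import *
rack=[("rt",(127,68),(68,45,10)),("rt",(90,488),(-68,45,10)),("rt",(376,525),(-68,-45,10)),
("rs",(78,315),(-68,45,10)),("rs",(130,562),(-68,-45,10)),("rs",(550,480),(68,-45,10))]
board=[("rt",(63,412),(0,50,120)),("rt",(475,448),(0,-50,120)),("rs",(120,68),(0,50,120))]
jig=[("jt",(62,358),(-12,12,70)),("jt",(525,432),(0,-126,70)),("jt",(512,474),(-12,-126,70)),("jt",(145,92),(70,12,70)),("jt",(185,105),(70,0,70)),("jt",(118,332),(0,0,70)),("jt",(175,335),(0,0,10)),
("js",(105,85),(-12,12,70)),("js",(335,70),(70,12,70)),("js",(338,92),(70,0,70)),("js",(108,345),(-12,-126,70)),("js",(138,342),(0,-126,70)),("js",(142,110),(0,0,70)),("js",(340,220),(70,0,10)),("js",(160,230),(0,0,10))]
R={}
for n,o,p0 in(("rack",rack,[.5,-.2,0]),("board",board,[.45,-.2,0]),("jig",jig,[.5,.25,0])):
    p,r=fit(o,p0);R[n]=p;print(n,p.round(4));print(r.round(1).tolist())
pickle.dump(R,open("fit.pkl","wb"))
from numpy import array
def box(x0,x1,y0,y1,z0,z1):
    c=[(x,y,z) for x in(x0,x1) for y in(y0,y1) for z in(z0,z1)]
    return [(a,b) for a in c for b in c if a<b and sum(i!=j for i,j in zip(a,b))==1]
for k,W,items in(("rt",(80,80),[("rack",(-68,68,-45,45,0,10)),("board",(-4,4,-50,50,10,120))]),("rs",(110,100),[("rack",(-68,68,-45,45,0,10)),("board",(-4,4,-50,50,10,120))]),("jt",(110,80),[("jig",(-12,0,-126,12,10,70)),("jig",(0,70,0,12,10,70))]),("js",(70,80),[("jig",(-12,0,-126,12,10,70)),("jig",(0,70,0,12,10,70))])):
    n,x,y,s=CR[k]; c=cv2.resize(d[n]["color"][y:y+W[1],x:x+W[0],::-1],None,fx=s,fy=s,interpolation=cv2.INTER_CUBIC)
    for nm,b in items:
        for a,e in box(*b):
            q=proj(n,world(R[nm],array([a,e])/1000)); q=((q-[x,y]+.5)*s-.5).round().astype(int)
            cv2.line(c,tuple(map(int,q[0])),tuple(map(int,q[1])),(0,255,0) if nm!="board" else (255,0,255),1)
    cv2.imwrite(f"pics/o_{k}.png",c)
a=[cv2.imread(f"pics/o_{k}.png") for k in("rt","rs","jt","js")]
def st(l):
    h=max(i.shape[0] for i in l); return np.hstack([cv2.copyMakeBorder(i,0,h-i.shape[0],0,0,0) for i in l])
cv2.imwrite("pics/o_r.png",cv2.resize(st(a[:2]),None,fx=.65,fy=.65)); cv2.imwrite("pics/o_j.png",cv2.resize(st(a[2:]),None,fx=.63,fy=.63))
E
python3 fit.py
```

```text
rack [ 0.5196 -0.2142 -0.1283]
[[0.6, -1.1], [-0.7, 0.0], [-0.4, 0.2], [-1.1, 0.0], [-0.5, 2.2], [2.8, -0.8]]
board [ 0.4746 -0.2007 -0.1174]
[[6.7, -1.2], [-0.5, -0.0], [-1.6, -0.3]]
jig [ 0.5037  0.2727 -0.245 ]
[[0.0, -0.4], [-0.2, -0.1], [0.0, -0.4], [-0.3, -0.6], [-0.6, -1.1], [-0.7, -0.9], [-0.2, 0.2], [-0.4, 0.9], [-0.3, 0.5], [-0.5, 0.3], [-1.0, 0.9], [0.1, 0.9], [-0.8, -0.1], [1.1, 0.8], [-0.3, 1.6]]
```

View pics/o_r.png

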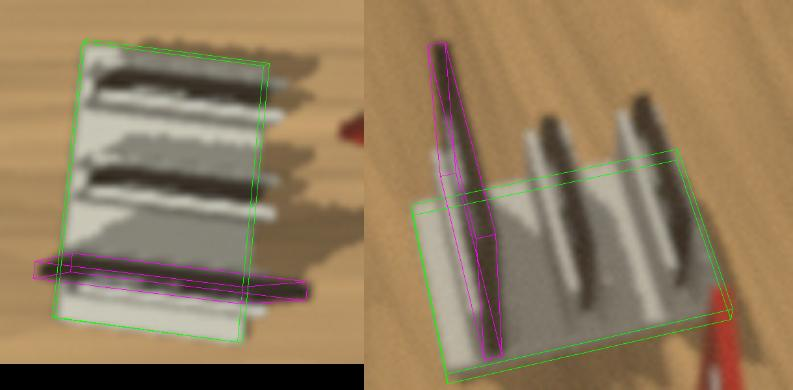

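View pics/o_j.png

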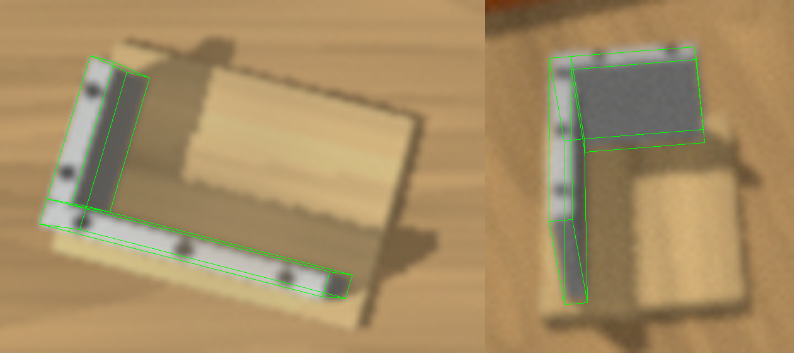

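The near end of the board seen at (63,412) in the crop is its lower corner, not the upper one, so I refit with that corrected.

```bash
sed -i 's/^board=.*/board=[("rt",(66,413),(0,50,10)),("rt",(120,402),(0,50,120)),("rt",(475,448),(0,-50,120)),("rs",(120,68),(0,50,120)),("rs",(200,540),(0,-50,10))]/' fit.py; python3 fit.py; python3 - <<'E'
import pickle,numpy as np
R=pickle.load(open("fit.pkl","rb"));print(R["board"]-[0.205,-.5366,0])
E
```

```text
rack [ 0.5196 -0.2142 -0.1283]
[[0.6, -1.1], [-0.7, 0.0], [-0.4, 0.2], [-1.1, 0.0], [-0.5, 2.2], [2.8, -0.8]]
board [ 0.4753 -0.2024 -0.1299]
[[-1.2, -0.3], [-0.6, -0.4], [0.3, -0.1], [-0.5, 0.2], [0.1, 2.4]]
jig [ 0.5037  0.2727 -0.245 ]
[[0.0, -0.4], [-0.2, -0.1], [0.0, -0.4], [-0.3, -0.6], [-0.6, -1.1], [-0.7, -0.9], [-0.2, 0.2], [-0.4, 0.9], [-0.3, 0.5], [-0.5, 0.3], [-1.0, 0.9], [0.1, 0.9], [-0.8, -0.1], [1.1, 0.8], [-0.3, 1.6]]
[ 0.27034122  0.33424218 -0.1298564 ]
```

View pics/o_r.png

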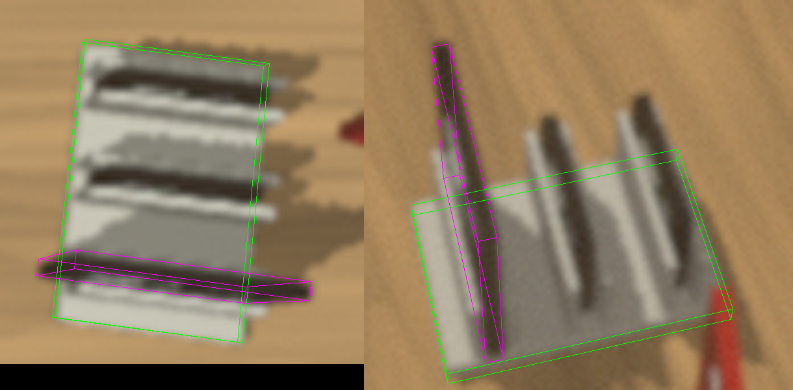

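>>> move_arm --series '[[[0.0135,0.0167,0,0,0,0.0538,0.06],[0.0135,0.0167,0,0,0,0.0538,0.06],[0.0135,0.0167,0,0,0,0.0538,0.06],[0.0135,0.0167,0,0,0,0.0538,0.06],[0.0135,0.0167,0,0,0,0.0538,0.06],[0.0135,0.0167,0,0,0,0.0538,0.06],[0.0135,0.0167,0,0,0,0.0538,0.06],[0.0135,0.0167,0,0,0,0.0538,0.06],[0.0135,0.0167,0,0,0,0.0538,0.06],[0.0135,0.0167,0,0,0,0.0538,0.06],[0.0135,0.0167,0,0,0,0.0538,0.06],[0.0135,0.0167,0,0,0,0.0538,0.06],[0.0135,0.0167,0,0,0,0.0538,0.06],[0.0135,0.0167,0,0,0,0.0538,0.06],[0.0135,0.0167,0,0,0,0.0538,0.06],[0.0135,0.0167,0,0,0,0.0538,0.06],[0.0135,0.0167,0,0,0,0.0538,0.06],[0.0135,0.0167,0,0,0,0.0538,0.06],[0.0135,0.0167,0,0,0,0.0538,0.06],[0.0135,0.0167,0,0,0,0.0538,0.06]]]' --newtons 60

```text
clock: 1.77
position: [0.4754, -0.2021, 0.2419]
ee_rot: [-0.0, 0.751, 0.661, -0.0]
contact_force: [0.4, -0.2, 0.7]
width: 0.06
```

```bash
cat >st.py <<'E'
from rig import manip
import numpy as np
from scipy.spatial.transform import Rotation as Ro
def show():
    s=manip.get_state(); q=s["ee_rot"]; M=Ro.from_quat([q[1],q[2],q[3],q[0]]).as_matrix()
    print("t",round(s["clock"],2),"pos",s["position"].round(4),"yawy",round(np.arctan2(M[1,1],M[0,1]),4),"z",M[:,2].round(4),"F",s["contact_force"].round(2),"M",s["moment"].round(2),"w",round(s["width"],4),"q",s["qpos"].round(2))
    return s
if __name__=="__main__": show()
E
python3 st.py
```

```text
t 1.77 pos [ 0.4754 -0.2021  0.2419] yawy -0.1273 z [-7.e-04  4.e-04 -1.e+00] F [ 0.45 -0.17  0.68] M [-0.06  0.01 -0.02] w 0.06 q [-0.54  0.19  1.63  0.    1.33 -0.41]
```

>>> move_arm --series '[[[0,0,-0.0205,0,0,-0.003,0.05],[0,0,-0.0205,0,0,0,0.05],[0,0,-0.0205,0,0,0,0.05],[0,0,-0.0205,0,0,0,0.05],[0,0,-0.0205,0,0,0,0.05],[0,0,-0.0205,0,0,0,0.05],[0,0,-0.02,0,0,0,0.05],[0,0,0,0,0,0,0.05]]]'

```text
clock: 2.43
position: [0.4723, -0.2015, 0.0956]
ee_rot: [-0.004, 0.753, 0.659, -0.001]
contact_force: [-1.0, 0.3, -0.1]
width: 0.05
```

```bash
cat >snap.py <<'E'
import sys,cv2,pickle
from rig import manip
tag=sys.argv[1]; out={}
# crops: side x y w h s, top x y w h s
a=list(map(float,sys.argv[2:])); i=0
for n in("side","top"):
    im=manip.get_image(n); out[n]=im
    x,y,w,h,s=a[i:i+5]; i+=5; x,y,w,h=map(int,(x,y,w,h))
    cv2.imwrite(f"pics/{tag}_{n}.png",cv2.resize(im["color"][y:y+h,x:x+w,::-1],None,fx=s,fy=s,interpolation=cv2.INTER_CUBIC))
pickle.dump(out,open(f"{tag}.pkl","wb"))
E
python3 snap.py g1 230 180 180 150 4 360 170 140 110 5; python3 st.py
```

```text
t 2.53 pos [ 0.4747 -0.2029  0.0989] yawy -0.133 z [-0.0017  0.001  -1.    ] F [-0.02 -0.04 -0.27] M [-0.02 -0.02  0.02] w 0.0499 q [-0.54  0.31  1.84  0.    0.99 -0.41]
```

View pics/g1_side.png

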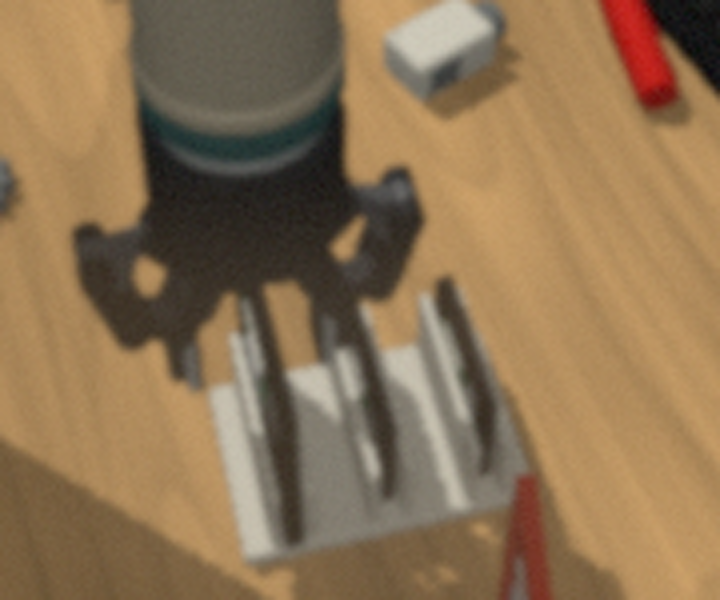

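View pics/g1_top.png

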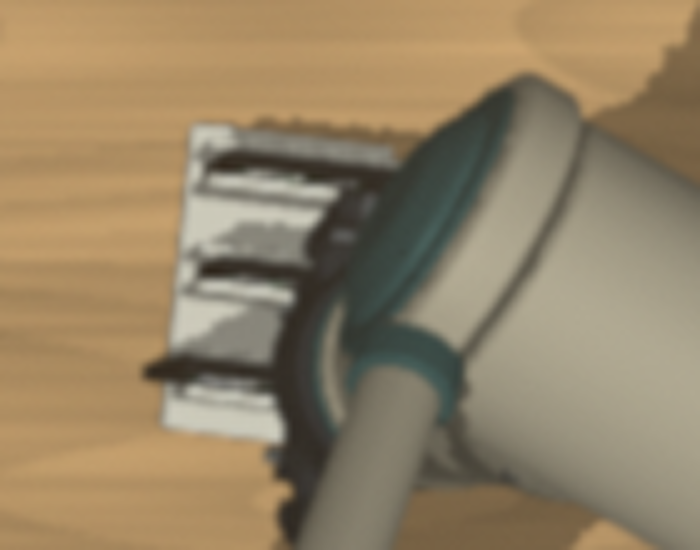

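The board's top edge (side crop, around (255,295)) is between the two fingers at (185,365) and (325,335). Neighbouring boards are clear, so I'll close gently.

>>> move_arm --series '[[[0,0,0,0,0,0,0.03],[0,0,0,0,0,0,0.02],[0,0,0,0,0,0,0.013],[0,0,0,0,0,0,0.01],[0,0,0,0,0,0,0.006],[0,0,0,0,0,0,0.0],[0,0,0,0,0,0,0.0],[0,0,0,0,0,0,0.0]]]' --newtons 30

```text
clock: 3.2
position: [0.4756, -0.2035, 0.1003]
ee_rot: [0.001, 0.753, 0.659, 0.0]
contact_force: [0.5, 0.1, 6.4]
width: 0.0077
```

```bash
python3 st.py
```

```text
t 3.2 pos [ 0.4756 -0.2035  0.1003] yawy -0.133 z [ 1.5e-03 -9.0e-04 -1.0e+00] F [0.51 0.13 6.43] M [0.08 0.14 0.02] w 0.0077 q [-0.54  0.31  1.84 -0.    0.99 -0.41]
```

Lateral force stays at about 0.5 N. I'll tighten the grip and lift.

>>> move_arm --series '[[[0,0,0,0,0,0,0.0],[0,0,0,0,0,0,0.0],[0,0,0.005,0,0,0,0.0],[0,0,0.006,0,0,0,0.0],[0,0,0.006,0,0,0,0.0],[0,0,0.006,0,0,0,0.0],[0,0,0.006,0,0,0,0.0],[0,0,0.006,0,0,0,0.0],[0,0,0.006,0,0,0,0.0],[0,0,0.006,0,0,0,0.0],[0,0,0.006,0,0,0,0.0],[0,0,0.006,0,0,0,0.0],[0,0,0.01,0,0,0,0.0],[0,0,0.015,0,0,0,0.0],[0,0,0.015,0,0,0,0.0],[0,0,0.006,0,0,0,0.0],[0,0,0,0,0,0,0.0],[0,0,0,0,0,0,0.0]]]' --newtons 60

```text
clock: 4.7
position: [0.4751, -0.2032, 0.2045]
ee_rot: [0.0, 0.753, 0.659, 0.0]
contact_force: [0.2, 0.3, -0.7]
width: 0.007
```

```bash
python3 st.py;python3 snap.py g2 230 130 180 200 3 360 170 140 110 5
```

```text
t 4.7 pos [ 0.4751 -0.2032  0.2045] yawy -0.133 z [ 4.e-04 -2.e-04 -1.e+00] F [ 0.17  0.33 -0.67] M [-0.   -0.01  0.01] w 0.007 q [-0.54  0.21  1.69  0.    1.24 -0.41]
```

View pics/g2_side.png

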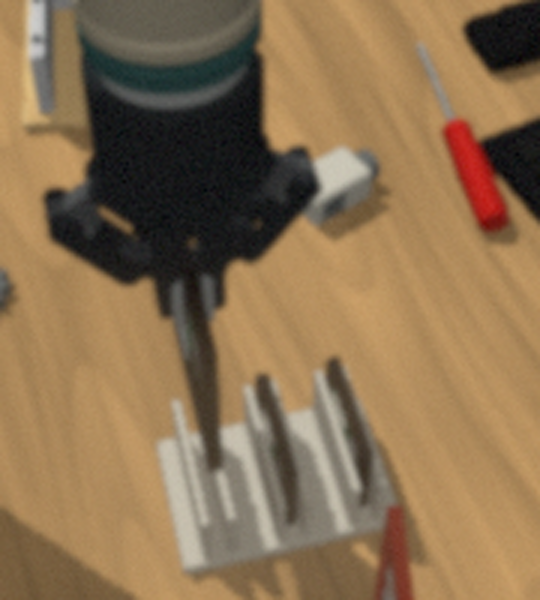

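View pics/g2_top.png

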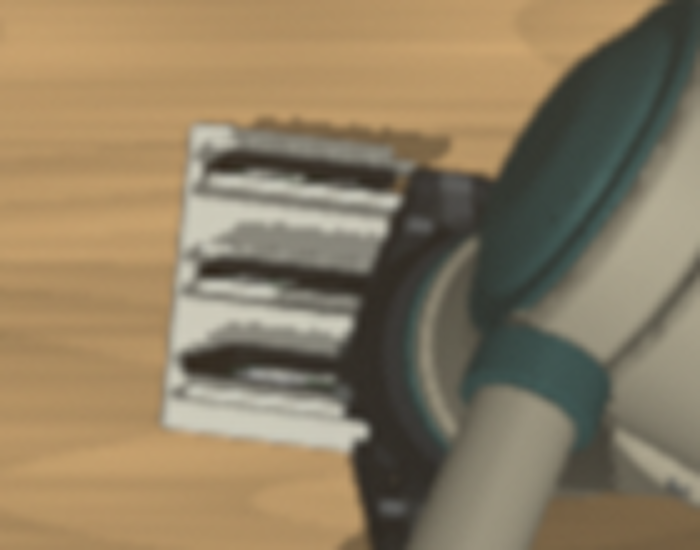

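```bash
python3 - <<'E'
from h import *
for off in(0,):
    p=[.4751,-.2032,-.133]
    print(proj("side",world(p,np.array([[0,-50,114],[0,50,114],[0,-50,224]])/1000)).round(1))
    print(proj("top",world(p,np.array([[0,-50,114],[0,50,114],[0,50,224]])/1000)).round(1))
J=pickle.load(open("fit.pkl","rb"))["jig"]
for o in((4,-50),(24,-75),(10,-60)):
    print(o,world(J,[o[0]/1e3,o[1]/1e3,0])[0].round(4))
print("xhat",np.cos(J[2]),np.sin(J[2]))
E
```

```text
[[301.2 288.3]
 [289.4 238.6]
 [298.8 249. ]]
[[447.3 248.7]
 [396.  241.7]
 [406.8 239.5]]
(4, -50) [0.4954 0.2233 0.    ]
(24, -75) [0.5087 0.1942 0.    ]
(10, -60) [0.4988 0.2121 0.    ]
xhat 0.9701266629566334 -0.2425989650032057
```

>>> move_arm --series '[[[0.0017,0.008,0,0,0,-0.0056,0.0],[0.0017,0.016,0,0,0,-0.0056,0.0],[0.0017,0.022,0,0,0,-0.0056,0.0],[0.0017,0.022,0,0,0,-0.0056,0.0],[0.0017,0.022,0,0,0,-0.0056,0.0],[0.0017,0.022,0,0,0,-0.0056,0.0],[0.0017,0.022,0,0,0,-0.0056,0.0],[0.0017,0.022,0,0,0,-0.0056,0.0],[0.0017,0.022,0,0,0,-0.0056,0.0],[0.0017,0.022,0,0,0,-0.0056,0.0],[0.0017,0.022,0,0,0,-0.0056,0.0],[0.0017,0.022,0,0,0,-0.0056,0.0],[0.0017,0.022,0,0,0,-0.0056,0.0],[0.0017,0.022,0,0,0,-0.0056,0.0],[0.0017,0.022,0,0,0,-0.0056,0.0],[0.0017,0.022,0,0,0,-0.0056,0.0],[0.0017,0.022,0,0,0,-0.0056,0.0],[0.0017,0.022,0,0,0,-0.0056,0.0],[0.0017,0.016,0,0,0,-0.0056,0.0],[0.0017,0.006,0,0,0,-0.0056,0.0]]]'

```text
clock: 6.47
position: [0.5084, 0.1974, 0.2035]
ee_rot: [-0.001, 0.788, 0.616, -0.0]
contact_force: [-0.7, -0.1, -1.4]
width: 0.0075
```

```bash
python3 st.py;python3 snap.py g3 190 30 140 160 3.5 160 160 160 120 4.5;python3 st.py
```

```text
t 6.47 pos [0.5084 0.1974 0.2035] yawy -0.2433 z [-0.0016  0.001  -1.    ] F [-0.71 -0.06 -1.37] M [-0.01 -0.02 -0.02] w 0.0075 q [0.24 0.26 1.63 0.   1.25 0.48]
t 6.57 pos [0.5088 0.1958 0.2036] yawy -0.2432 z [-1.1e-03 -4.0e-04 -1.0e+00] F [-0.43 -0.35 -1.5 ] M [-0.01 -0.05  0.01] w 0.0067 q [ 0.24  0.26  1.63 -0.    1.25  0.48]
```

View pics/g3_side.png

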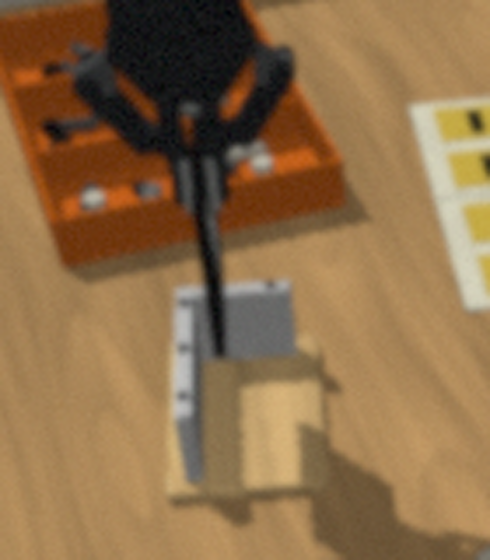

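View pics/g3_top.png

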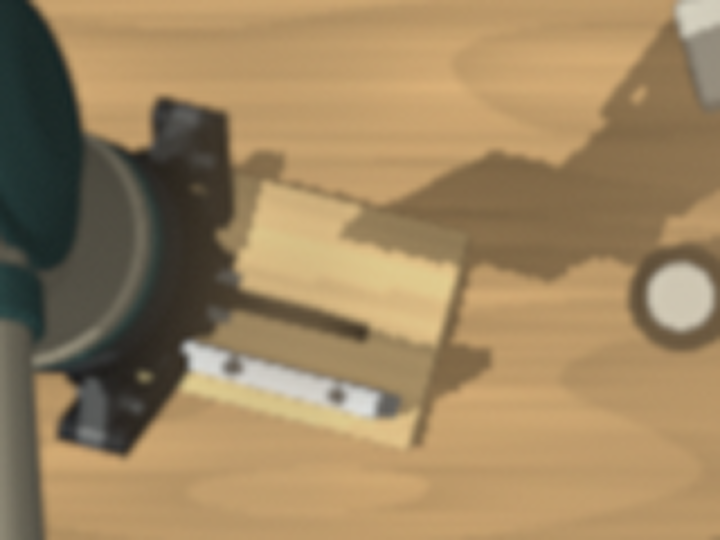

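>>> move_arm --series '[[[0,0,-0.01,0,0,-0.002,0.0],[0,0,-0.012,0,0,0,0.0],[0,0,-0.012,0,0,0,0.0],[0,0,-0.012,0,0,0,0.0],[0,0,-0.012,0,0,0,0.0],[0,0,-0.012,0,0,0,0.0],[0,0,-0.012,0,0,0,0.0],[0,0,-0.01,0,0,0,0.0],[0,0,-0.006,0,0,0,0.0],[0,0,0,0,0,0,0.0],[0,0,0,0,0,0,0.0]]]' --newtons 80

```text
clock: 7.48
position: [0.509, 0.1943, 0.1061]
ee_rot: [-0.0, 0.789, 0.614, -0.0]
contact_force: [-0.3, -0.8, -0.3]
width: 0.0066
```

```bash
python3 st.py;python3 snap.py g4 190 30 140 160 3.5 160 160 160 120 4.5;python3 st.py
```

```text
t 7.48 pos [0.509  0.1943 0.1061] yawy -0.2476 z [-6.e-04 -3.e-04 -1.e+00] F [-0.31 -0.77 -0.3 ] M [-0.02  0.   -0.  ] w 0.0066 q [ 0.24  0.34  1.77 -0.    1.03  0.48]
t 7.58 pos [0.5097 0.1948 0.1069] yawy -0.2472 z [ 1.4e-03  2.0e-04 -1.0e+00] F [ 0.44 -0.15 -1.04] M [-0.02 -0.03  0.  ] w 0.0068 q [ 0.24  0.34  1.77 -0.    1.03  0.48]
```

View pics/g4_side.png

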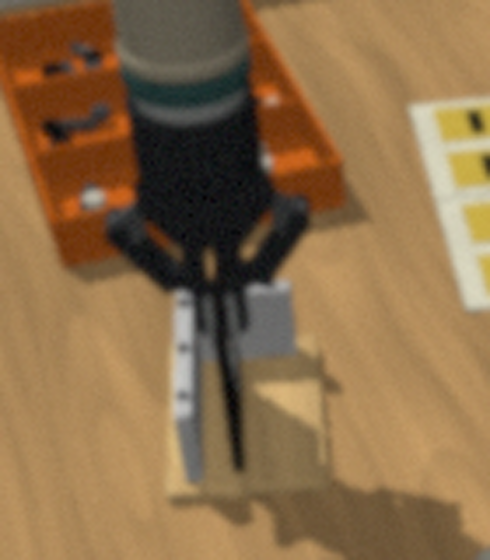

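View pics/g4_top.png

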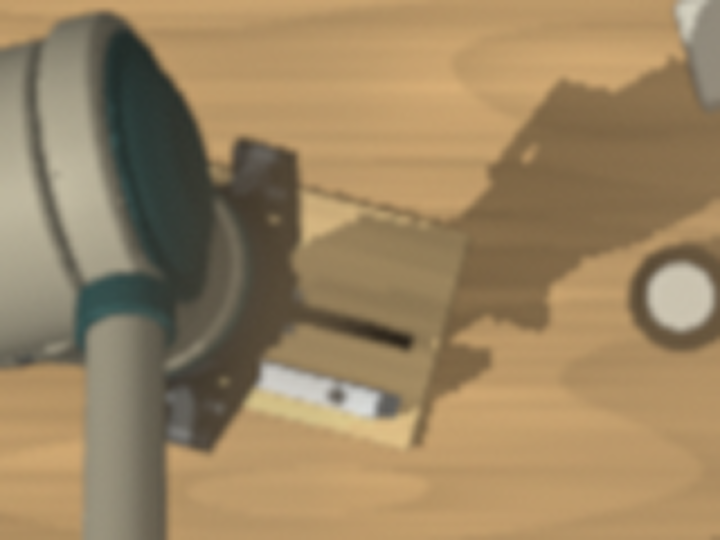

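>>> move_arm --series '[[[0,0,-0.002,0,0,0,0.0],[0,0,-0.002,0,0,0,0.0],[0,0,-0.001,0,0,0,0.0],[0,0,-0.0005,0,0,0,0.0],[0,0,0,0,0,0,0.0],[0,0,0,0,0,0,0.0]]]'

```text
clock: 8.08
position: [0.5091, 0.1948, 0.1008]
ee_rot: [0.0, 0.789, 0.615, -0.0]
contact_force: [-0.1, 0.1, -1.2]
width: 0.0067
```

```bash
python3 st.py
```

```text
t 8.08 pos [0.5091 0.1948 0.1008] yawy -0.2469 z [ 0.e+00 -1.e-04 -1.e+00] F [-0.08  0.09 -1.22] M [-0.05 -0.01  0.02] w 0.0067 q [ 0.24  0.35  1.78 -0.    1.01  0.48]
```

>>> move_arm --series '[[[-0.0009,0.002,0,0,0,0,0.0],[-0.0009,0.002,0,0,0,0,0.0],[-0.0009,0.002,0,0,0,0,0.0],[-0.0009,0.002,0,0,0,0,0.0],[-0.0009,0.002,0,0,0,0,0.0],[-0.0009,0.002,0,0,0,0,0.0],[-0.0009,0.002,0,0,0,0,0.0],[-0.0009,0.002,0,0,0,0,0.0],[-0.0009,0.002,0,0,0,0,0.0],[-0.0009,0.002,0,0,0,0,0.0],[-0.0009,0.002,0,0,0,0,0.0],[-0.0005,0.0015,0,0,0,0,0.0],[0,0,-0.0005,0,0,0,0],[0,0,-0.0005,0,0,0,0],[0,0,-0.0005,0,0,0,0],[0,0,0,0,0,0,0]]]'

```text
clock: 9.42
position: [0.4989, 0.2187, 0.1004]
ee_rot: [-0.0, 0.789, 0.615, 0.001]
contact_force: [-1.7, 0.5, 6.3]
width: 0.0067
```

```bash
cat >>st.py <<'E'
    import pickle
    J=pickle.load(open("fit.pkl","rb"))["jig"]; s=manip.get_state()
    c,sn=np.cos(J[2]),np.sin(J[2]); A=np.array([[c,sn],[-sn,c]])
    print("jig-frame TCP mm",(A@(s["position"][:2]-J[:2])*1e3).round(1),"F jig",(A@s["contact_force"][:2]).round(2))
E
python3 st.py;python3 snap.py g5 190 30 140 160 3.5 160 160 160 120 4.5;python3 st.py
```

```text
File "st.py", line 9
    import pickle
IndentationError: unexpected indent
  File "st.py", line 9
    import pickle
IndentationError: unexpected indent
```

View pics/g5_side.png

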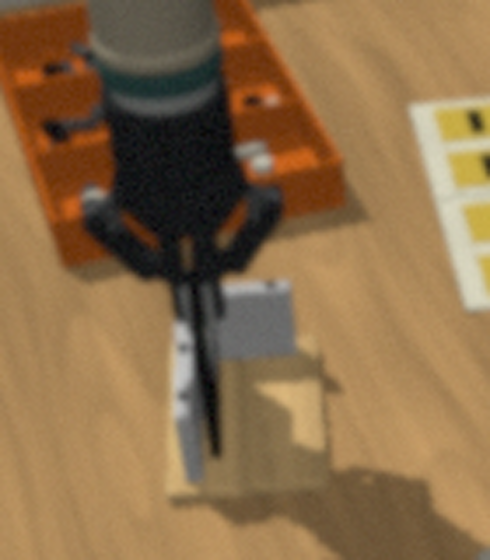

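View pics/g5_top.png

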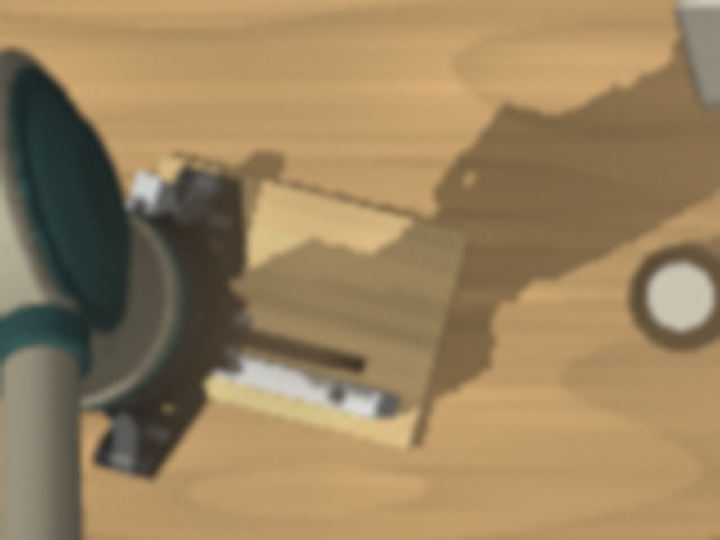

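```bash
python3 - <<'E'
t=open("st.py").read().replace('if __name__=="__main__": show()\n','if __name__=="__main__":\n    show()\n');open("st.py","w").write(t)
E
python3 st.py
```

```text
t 9.52 pos [0.4989 0.2187 0.1004] yawy -0.2473 z [ 7.e-04  9.e-04 -1.e+00] F [-0.9   0.45  7.05] M [0.09 0.48 0.06] w 0.007 q [0.28 0.35 1.78 0.   1.01 0.53]
jig-frame TCP mm [  8.5 -53.6] F jig [-0.98  0.22]
```

>>> move_arm --series '[[[-0.001,0.0003,0.0005,0,0,0,0.0],[-0.001,0.0003,0,0,0,0,0.0],[-0.0005,0.0001,0,0,0,0,0.0],[0,0,0,0,0,0,0.0],[0,0,0,0,0,0,0.0]]]'

```text
clock: 9.93
position: [0.4975, 0.219, 0.1004]
ee_rot: [0.001, 0.789, 0.615, 0.001]
contact_force: [2.0, -0.5, 5.2]
width: 0.0068
```

```bash
python3 st.py
```

```text
t 9.93 pos [0.4975 0.219  0.1004] yawy -0.2467 z [ 0.0029  0.     -1.    ] F [ 1.96 -0.51  5.19] M [-0.29 -0.52  0.02] w 0.0068 q [ 0.29  0.35  1.79 -0.    1.01  0.53]
jig-frame TCP mm [  7.1 -53.6] F jig [ 2.03 -0.02]
```

>>> move_arm --series '[[[-0.0005,0.0001,0.0005,0,0,0,0.0],[-0.0005,0.0001,0.0002,0,0,0,0.0],[-0.0005,0.0001,0,0,0,0,0.0],[0,0,0,0,0,0,0.0],[0,0,0,0,0,0,0.0]]]'

```text
clock: 10.35
position: [0.4945, 0.2194, 0.1004]
ee_rot: [-0.0, 0.789, 0.615, -0.0]
contact_force: [1.1, 0.7, 2.5]
width: 0.0069
```

```bash
python3 st.py
```

```text
t 10.35 pos [0.4945 0.2194 0.1004] yawy -0.247 z [-4.e-04  0.e+00 -1.e+00] F [1.14 0.67 2.5 ] M [-0.01 -0.24  0.  ] w 0.0069 q [0.29 0.34 1.79 0.   1.01 0.54]
jig-frame TCP mm [  4.1 -54. ] F jig [0.95 0.92]
```

>>> move_arm --series '[[[-0.0005,0.0001,0,0,0,0,0.0],[-0.0005,0.0001,0,0,0,0,0.0],[-0.0005,0.0001,0,0,0,0,0.0],[0,0,0,0,0,0,0.0],[0,0,0,0,0,0,0.0]]]'

```text
clock: 10.77
position: [0.4939, 0.2195, 0.1005]
ee_rot: [0.0, 0.789, 0.615, 0.0]
contact_force: [4.6, -1.1, 0.5]
width: 0.0072
```

```bash
python3 st.py
```

```text
t 10.77 pos [0.4939 0.2195 0.1005] yawy -0.2472 z [ 1.2e-03 -1.0e-04 -1.0e+00] F [ 4.63 -1.06  0.47] M [-0.26 -0.83 -0.13] w 0.0072 q [ 0.29  0.34  1.79 -0.    1.01  0.54]
jig-frame TCP mm [  3.4 -54. ] F jig [4.75 0.09]
```

Fence contact is made at 4.8 N. Next I slide along the fence to the stop.

>>> move_arm --series '[[[0.0002,0.001,0,0,0,-0.002,0.0],[0.0002,0.001,0,0,0,0,0.0],[0.0002,0.001,0,0,0,0,0.0],[0,0,0,0,0,0,0.0],[0,0,0,0,0,0,0.0]]]'

```text
clock: 11.18
position: [0.4942, 0.2215, 0.1006]
ee_rot: [0.001, 0.789, 0.614, -0.0]
contact_force: [3.7, -4.8, 1.5]
width: 0.0064
```

```bash
python3 st.py
```

```text
t 11.18 pos [0.4942 0.2215 0.1006] yawy -0.2486 z [ 6.0e-04 -2.3e-03 -1.0e+00] F [ 3.68 -4.79  1.5 ] M [-0.87 -0.73 -0.2 ] w 0.0064 q [ 0.29  0.35  1.79 -0.    1.01  0.54]
jig-frame TCP mm [  3.3 -52. ] F jig [ 4.73 -3.75]
```

>>> move_arm --series '[[[0.0001,0.0005,0,0,0,0,0.0],[0.0001,0.0005,0,0,0,0,0.0],[0,0,0,0,0,0,0.0],[0,0,0,0,0,0,0.0]]]'

```text
clock: 11.52
position: [0.4944, 0.2222, 0.1006]
ee_rot: [0.001, 0.789, 0.614, -0.001]
contact_force: [5.3, -4.7, 0.9]
width: 0.0068
```

```bash
python3 st.py;python3 snap.py g6 190 30 140 160 3.5 160 160 160 120 4.5;python3 st.py
```

```text
t 11.52 pos [0.4944 0.2222 0.1006] yawy -0.2486 z [ 6.0e-04 -2.7e-03 -1.0e+00] F [ 5.29 -4.72  0.94] M [-0.86 -0.75 -0.18] w 0.0068 q [ 0.3   0.35  1.79 -0.    1.01  0.55]
jig-frame TCP mm [  3.3 -51.2] F jig [ 6.28 -3.29]
t 11.62 pos [0.4944 0.2222 0.1006] yawy -0.2486 z [ 5.0e-04 -2.7e-03 -1.0e+00] F [ 4.54 -6.05  1.62] M [-0.91 -0.84 -0.15] w 0.0067 q [ 0.3   0.35  1.79 -0.    1.01  0.55]
jig-frame TCP mm [  3.2 -51.3] F jig [ 5.87 -4.77]
```

View pics/g6_side.png

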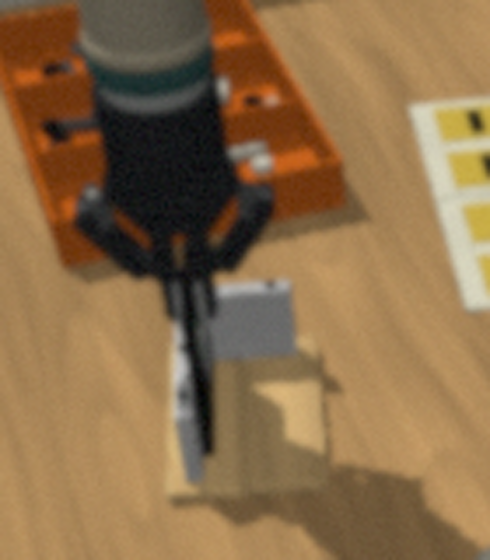

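View pics/g6_top.png

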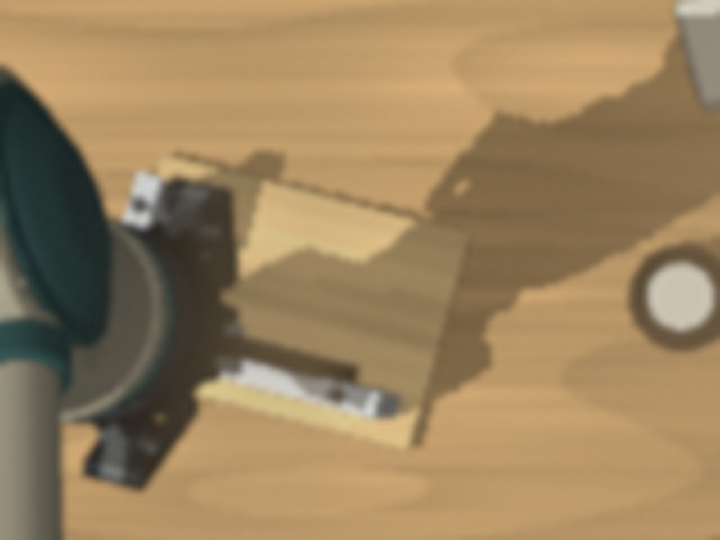

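>>> move_arm --series '[[[0.0001,0.0005,0,0,0,0,0.0],[0.0001,0.0005,0,0,0,0,0.0],[0,0,0,0,0,0,0.0],[0,0,0,0,0,0,0.0]]]'

```text
clock: 11.95
position: [0.4947, 0.2232, 0.1006]
ee_rot: [0.001, 0.789, 0.614, -0.001]
contact_force: [3.8, -5.7, 1.0]
width: 0.0067
```

```bash
python3 st.py
```

```text
t 11.95 pos [0.4947 0.2232 0.1006] yawy -0.2486 z [ 6.0e-04 -2.7e-03 -1.0e+00] F [ 3.85 -5.75  1.04] M [-0.89 -0.81 -0.17] w 0.0067 q [ 0.3   0.35  1.78 -0.    1.01  0.55]
jig-frame TCP mm [  3.3 -50.2] F jig [ 5.13 -4.64]
```

It is still sliding on friction, 1.0 mm moved for 1.0 mm commanded, so the stop isn't reached yet.

>>> move_arm --series '[[[0.0001,0.0005,0,0,0,0,0.0],[0.0001,0.0005,0,0,0,0,0.0],[0,0,0,0,0,0,0.0],[0,0,0,0,0,0,0.0]]]'

```text
clock: 12.28
position: [0.4949, 0.2241, 0.1006]
ee_rot: [0.001, 0.789, 0.614, -0.001]
contact_force: [4.1, -5.7, 1.6]
width: 0.0069
```

```bash
python3 st.py
```

```text
t 12.28 pos [0.4949 0.2241 0.1006] yawy -0.2485 z [ 7.0e-04 -3.1e-03 -1.0e+00] F [ 4.08 -5.71  1.62] M [-1.03 -0.76 -0.27] w 0.0069 q [ 0.3   0.35  1.78 -0.    1.01  0.55]
jig-frame TCP mm [  3.3 -49.4] F jig [ 5.35 -4.55]
```

>>> move_arm --series '[[[0.0001,0.0005,0,0,0,0,0.0],[0.0001,0.0005,0,0,0,0,0.0],[0,0,0,0,0,0,0.0],[0,0,0,0,0,0,0.0]]]'

```text
clock: 12.62
position: [0.4949, 0.2241, 0.1007]
ee_rot: [0.002, 0.789, 0.614, -0.001]
contact_force: [3.0, -8.8, 2.2]
width: 0.007
```

```bash
python3 st.py
```

```text
t 12.62 pos [0.4949 0.2241 0.1007] yawy -0.248 z [ 2.0e-04 -4.8e-03 -1.0e+00] F [ 2.97 -8.77  2.23] M [-1.36 -0.72 -0.31] w 0.007 q [ 0.3   0.35  1.78 -0.01  1.01  0.55]
jig-frame TCP mm [  3.3 -49.3] F jig [ 5.01 -7.79]
```

The stop has been reached: motion halted and Fy rose. The tool has tilted about 0.005 rad, so I'll correct that and press a bit more.

>>> move_arm --series '[[[0,0.0002,0,0.003,-0.0007,0,0.0],[0,0.0003,-0.0002,0.003,-0.0007,0,0.0],[0,0,-0.0002,0,0,0,0.0],[0,0,0,0,0,0,0.0],[0,0,0,0,0,0,0.0]]]'

```text
clock: 13.03
position: [0.4948, 0.224, 0.1005]
ee_rot: [0.0, 0.789, 0.614, 0.001]
contact_force: [3.7, -9.1, 4.6]
width: 0.0068
```

```bash
python3 st.py;python3 snap.py g7 200 50 110 120 5 160 160 160 120 4.5;python3 st.py
```

```text
t 13.03 pos [0.4948 0.224  0.1005] yawy -0.2478 z [ 1.6e-03  1.0e-04 -1.0e+00] F [ 3.73 -9.07  4.63] M [-1.74 -0.71 -0.19] w 0.0068 q [ 0.3   0.35  1.79 -0.    1.01  0.55]
jig-frame TCP mm [  3.3 -49.4] F jig [ 5.82 -7.9 ]
t 13.13 pos [0.4948 0.224  0.1005] yawy -0.2478 z [ 1.6e-03  1.0e-04 -1.0e+00] F [ 3.62 -9.33  5.99] M [-1.7  -0.68 -0.19] w 0.0067 q [ 0.3   0.35  1.79 -0.    1.01  0.55]
jig-frame TCP mm [  3.3 -49.4] F jig [ 5.78 -8.17]
```

View pics/g7_side.png

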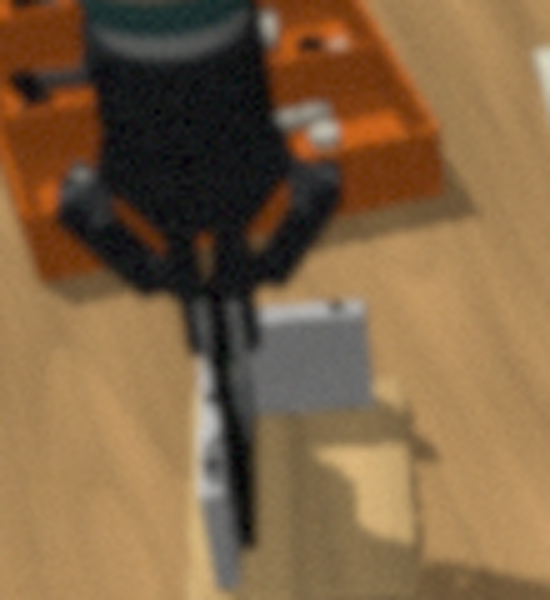

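View pics/g7_top.png

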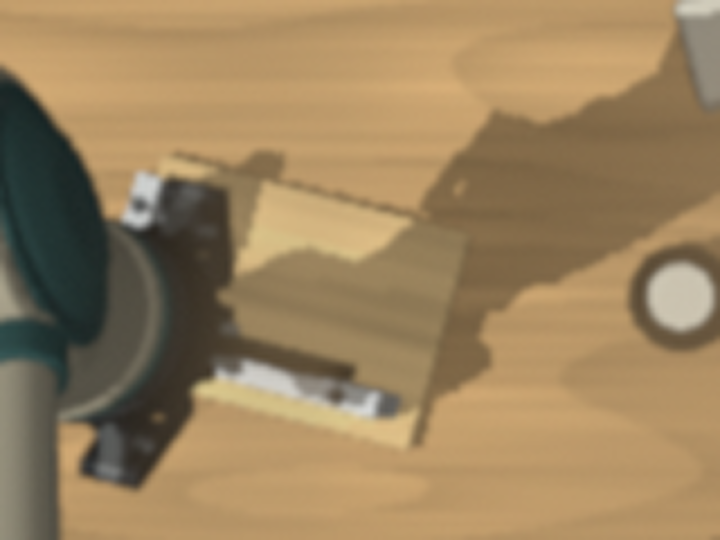

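>>> move_arm --series '[[[0,0.0004,0,0.0005,0.002,-0.0015,0.0],[0,0.0004,0,0.0005,0.002,-0.0015,0.0],[-0.0001,0,0,0,0,0,0.0],[0,0,0,0,0,0,0.0],[0,0,0,0,0,0,0.0]]]'

```text
clock: 13.55
position: [0.4949, 0.2241, 0.1005]
ee_rot: [-0.0, 0.79, 0.613, -0.001]
contact_force: [3.0, -12.2, 4.8]
width: 0.0065
```

```bash
python3 st.py
```

```text
t 13.55 pos [0.4949 0.2241 0.1005] yawy -0.2501 z [-2.2e-03 -5.0e-04 -1.0e+00] F [  3.03 -12.21   4.84] M [-2.07 -0.8  -0.22] w 0.0065 q [0.3  0.35 1.78 0.   1.01 0.55]
jig-frame TCP mm [  3.3 -49.4] F jig [  5.9  -11.11]
```

Both contacts hold. I'll check flatness in yaw and roll through how the moments respond.

>>> move_arm --series '[[[0,0,0,-0.0005,-0.002,-0.002,0.0],[0,0,0,0,0,-0.002,0.0],[0,0,0,0,0,0,0.0],[0,0,0,0,0,0,0.0]]]'

```text
clock: 13.88
position: [0.4949, 0.2241, 0.1005]
ee_rot: [0.0, 0.791, 0.612, -0.0]
contact_force: [3.3, -12.2, 5.3]
width: 0.0067
```

```bash
python3 st.py
```

```text
t 13.88 pos [0.4949 0.2241 0.1005] yawy -0.2535 z [-1.e-04 -1.e-03 -1.e+00] F [  3.26 -12.16   5.28] M [-2.07 -0.67 -0.03] w 0.0067 q [ 0.3   0.35  1.78 -0.    1.01  0.55]
jig-frame TCP mm [  3.3 -49.3] F jig [  6.12 -11.01]
```

Mz is now about 0, so the face is flush in yaw. The moment levers suggest pressure sits high on the fence and stop, so I'll tilt the lower part in slightly.

>>> move_arm --series '[[[0,0,0,0.002,0.0005,0,0.0],[0,0,0,0.0025,0.0005,0,0.0],[0,0,0,0,0,0,0.0],[0,0,0,0,0,0,0.0]]]'

```text
clock: 14.22
position: [0.4949, 0.2241, 0.1005]
ee_rot: [-0.002, 0.791, 0.612, 0.001]
contact_force: [2.9, -11.9, 4.7]
width: 0.0066
```

```bash
python3 st.py
```

```text
t 14.22 pos [0.4949 0.2241 0.1005] yawy -0.2533 z [-0.0011  0.0033 -1.    ] F [  2.87 -11.86   4.74] M [-2.26 -0.71 -0.04] w 0.0066 q [0.29 0.35 1.78 0.   1.01 0.55]
jig-frame TCP mm [  3.3 -49.4] F jig [  5.66 -10.81]
```

>>> move_arm --series '[[[0,0,0,0,0,0,0.0],[0,0,0,0,0,0,0.0],[0,0,0,0,0,0,0.0],[0,0,0,0,0,0,0.0],[0,0,0,0,0,0,0.0],[0,0,0,0,0,0,0.0],[0,0,0,0,0,0,0.0],[0,0,0,0,0,0,0.0]]]'

```text
clock: 14.88
position: [0.4949, 0.2241, 0.1005]
ee_rot: [-0.002, 0.791, 0.612, 0.001]
contact_force: [3.2, -11.1, 5.4]
width: 0.0065
```

```bash
python3 st.py; python3 snap.py g8 200 80 80 90 6 0 0 640 400 1; python3 - <<'E'
import pickle
from h import *
im=pickle.load(open("g8.pkl","rb"))
cv2.imwrite("pics/g8_topc.png",cv2.resize(im["top"]["color"][190:270,190:280,::-1],None,fx=7,fy=7,interpolation=cv2.INTER_CUBIC))
cv2.imwrite("pics/g8_sidefull.png",im["side"]["color"][:,:,::-1])
J=pickle.load(open("fit.pkl","rb"))["jig"]
L=np.array([[8,-100,10],[0,-100,10],[8,-100,120],[0,-100,120]])/1e3
print("pred top crop",((proj("top",world(J,L))-[190,190]+.5)*7).round(0).tolist(),"side crop",((proj("side",world(J,L))-[200,80]+.5)*6).round(0).tolist())
E
```

```text
t 14.88 pos [0.4949 0.2241 0.1005] yawy -0.2533 z [-0.0011  0.0033 -1.    ] F [  3.15 -11.07   5.36] M [-2.2  -0.69  0.04] w 0.0065 q [0.29 0.35 1.78 0.   1.01 0.55]
jig-frame TCP mm [  3.3 -49.4] F jig [ 5.74 -9.97]
pred top crop [[346.0, 356.0], [339.0, 381.0], [268.0, 341.0], [260.0, 369.0]] side crop [[308.0, 485.0], [288.0, 487.0], [273.0, 269.0], [251.0, 271.0]]
```

View pics/g8_side.png

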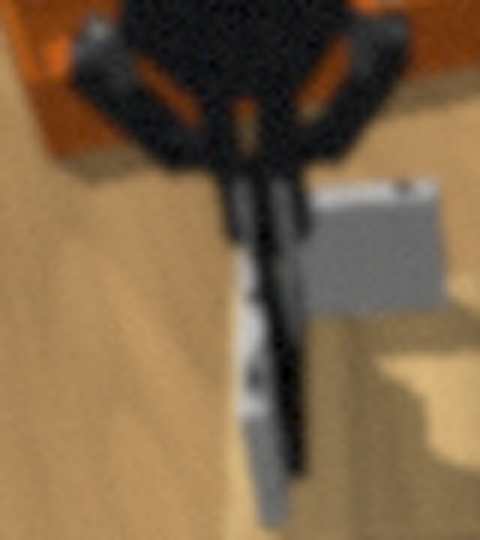

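View pics/g8_topc.png

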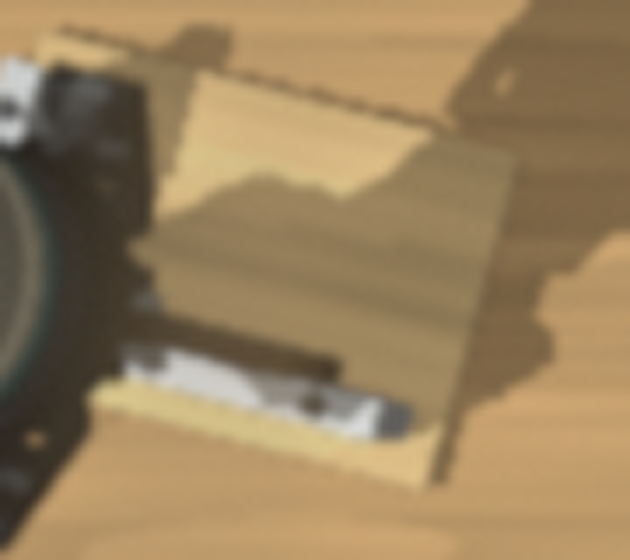

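View pics/g8_sidefull.png

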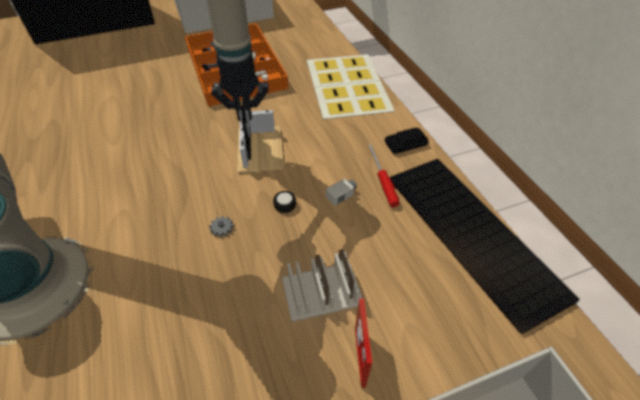

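The board's lower free corner is at (341,362) in the top crop, against a seated prediction of (346,356). In the side crop it is at (303,475) against (308,485). Both agree within 1 to 2 camera pixels, it lies flush along the fence, and the other parts look untouched, so I'm handing in.

```bash
python3 -c "
from rig import manip
print(manip.sign_off())"; python3 st.py
```

```text
the job is handed in; nothing more can be done
None
the job is handed in; nothing more can be done
```

I slid the main board up out of its slot by its top edge and stood it upright on the jig base. I pressed it against the fence and the stop, and handed in at about 15 s of the 42 s with the grip held at 80 N.

- **Forces:** in the last readings the fence force was about 6 N. The force along the stop direction was about 10–11 N, of which I estimate 4 N is friction. The board pressed down on the base with about 6 N.
- **Position:** readings held steady over the last 0.7 s. The board's visible lower corner was within 1–2 pixels of its predicted seated place in both views.
- **Rest of the scene:** the last full side picture shows both small boards still in the rack and nothing else moved.
- **What disagreed:** my picture fit put the jig's angle at −0.245 rad, but the twisting moment only fell to about zero at −0.253, so I used that. The side camera read about 2 pixels off the top camera.
- **What I could not confirm:** flatness is inferred from the moments. The tool was still tilted about 3 mrad, so a gap of about 0.2 mm along the stop edge can't be ruled out.

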